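# Stack the serviced instrument tray back on its module

## Task

The instrument tray on the sloping service stand is ready to go back: lift it by its handle and stack it on the lower tray of the module, so that its four corner pins drop into the sockets of the corner posts and the stiff connector in the middle is pushed fully home. Feel for the sockets gently rather than forcing the pins, set the tray down instead of dropping it, let go, and leave the loose things on the bench where they lie.

Things in the scene. Friction and masses are not known exactly. Their poses are not given: they have to be found in the camera images.
- deck_handle (a point): Centre of the grey grip bar of the loose instrument tray (one rigid piece, 0.35 to 0.58 kg). Bar: 12 mm thick along x, 100 mm long along y, 18 mm high along z, on two 12 mm pillars at y = +-44 mm. Axes are the tray's: z normal to its floor, y along its long side. Fittings and rim reach no nearer than 30 mm below this point, so fingertips may go 28 mm below it.
- deck_under (a point): Centre of the same tray's flat underside, 62 mm below the handle's centre along the tray's -z. Bare aluminium floor, 130 mm (x) by 180 mm (y). From it four round steel pins, 9 mm in diameter, 14 mm long (last 2.5 mm tapering to 6.6 mm), point down at x = +-52, y = +-77 mm. The pattern fits either way round.
- stand: Fixed grey-painted service stand, origin on the bench under its centre, z up. Two rails and a front lip carry the loose tray with its floor sloping 25 degrees, its upper face turned to the stand's -x side (edge at -x low). The lip rises 12 mm over the tray's underside along its low edge: lift the tray off along its own z.
- base: Module: fixed black base plate 150 mm (x) by 200 mm (y), 12 mm thick, origin at the centre of its underside, z up. The lower tray is screwed on it through slotted holes, so it sits anywhere up to 4 mm off the plate's centre in x and in y (not turned, not tilted, immovable): the exact place of its sockets must be seen or felt. The points base_posts and base_plug do not show this shift.
- base_posts (a point): Nominal centre (fixed to the base plate) of the plane of the lower tray's four post tops, 82 mm above the bench. Posts 22 mm square, nominally at x = +-52, y = +-77 mm, each with a round socket 10.5 mm wide and 18 mm deep in its flat top. Tray home: deck_under lies in this plane, handle 62 mm above it. Pins standing on the post tops: both 14 mm higher.
- base_plug (a point): Nominal top of the stiff connector (fixed to the base plate), midway between the posts, 5.5 mm above their tops. The tray's underside meets it when the pins are 8.5 mm deep. It gives way only to about 8 N pushed down, more than the tray weighs, and stays where it is pushed; it must go down until the tray lies on the posts.
- wrench: Loose spanner, 150 mm, lying on the bench between module and stand; leave alone.
- gauge: Loose pressure gauge on a brass hexagon foot, 83 mm tall, 46 mm dial; origin at its foot; leave alone.
- cartridge: Loose green gas cartridge standing, 48 mm diameter, 130 mm tall; origin at its foot; leave alone.
- jar: Loose jar of fittings, 60 mm diameter, 70 mm tall; origin at its foot; leave alone.
- driver: Loose screwdriver with a black handle; leave alone.
- partsbox: Loose small divided aluminium box without pins or handle, 85 x 120 x 30 mm; origin under its centre; leave alone.
- meter: Loose black multimeter lying, 150 x 75 x 34 mm; origin under its centre; leave alone.
Not all that is in view belongs to the job. What is shaped like the stand but blue or red is not meant. There is more than one size of the base; the job needs the larger.

How it is judged:
On the way, in this order (a step that is already met when the one before it is completed fails the run):
1. the tray is lifted clear off the stand, held by the fingers (contact force between deck and stand below 0.05 N and distance of deck_handle from where it was at the start of the episode above 0.05 m and contact force between deck and the fingers above 1 N), for 0.2 s.
2. the tray is level over the module with its pins in the sockets (x of deck_handle in the frame of base between -0.008 and 0.008 m and y of deck_handle in the frame of base between -0.008 and 0.008 m and angle between the x axis of deck_handle and the x axis of base, either way round below 0.05 rad and angle between the z axis of deck_handle and the z axis of base, either way round below 0.04 rad and z of deck_handle in the frame of base below 0.1525 m), for 0.1 s.
At the end, for the whole second after the job is handed in: The tray rests level on the posts with all pins in their sockets and the connector pushed home: handle centre 144 mm (-3/+2) above the base's underside, within 8 mm of the base's axis in x and y, within 0.04 rad of level and 0.05 rad of square to the base; released and at rest (x of deck_handle in the frame of base between -0.008 and 0.008 m and y of deck_handle in the frame of base between -0.008 and 0.008 m and angle between the x axis of deck_handle and the x axis of base, either way round below 0.05 rad and angle between the z axis of deck_handle and the z axis of base, either way round below 0.04 rad and z of deck_handle in the frame of base between 0.141 and 0.146 m and linear speed of deck below 0.01 m/s and contact force between deck and the fingers below 0.05 N); the robot touches nothing.
It fails at once if the tray is pressed against the module with more than 70 N (contact force between deck and lower above 70 N).
It fails at once if the tray is dropped: it falls faster than 0.3 m/s while not held (contact force between deck and the fingers below 0.05 N and linear speed of deck above 0.3 m/s).
It fails at once if a loose thing on the bench is shifted by more than 30 mm (distance of any of wrench, gauge, cartridge, jar, driver, partsbox, meter from where it was at the start of the episode above 0.03 m).
It also fails if it takes over 72 s, if anything falls off the work surface, if the arm or the gripper's body presses on something with over 40 N, if the wrist force passes 120 N, or if a joint passes its speed limit or range.

## Robot

A 7-joint arm with a two-finger parallel gripper is mounted at the origin on the work surface. World frame = base frame: x ahead of the robot, y to its left, z up, the work surface at z = 0. Lengths are in m, angles in rad, forces in N, time in s.
With the tool pointing down it reaches from about 0.425 to 0.8 m from the base axis. Payload 8.3 kg.
Tool frame: the origin (TCP) lies midway between the tips of the shut fingers; the grasp point (between the pads) lies 19 mm behind it; z points along the fingers, y is the line along which they close (so a half turn about z gives the same grasp; the last joint's range is limited). The gripper opens to 85 mm and grips with 20 to 120 N. Pads are 22 mm wide; open, the fingers measure 114 mm over their backs; the gripper's body (76 mm by 85 mm) begins 54 mm behind the grasp point. The pads swing forward as they close: fully open they stand 13 mm farther back than shut.
Start: joints at [-1.298, 0.383, 0.016, 1.37, -0.006, 1.388, -0.046], TCP at [0.206, 0.59, 0.231] pointing down, gripper open.
Joint ranges: [-2.95, 2.95], [-0.25, 2.06], [-1.52, 1.56], [0.18, 2.33], [-1.44, 4.58], [0.02, 2.06], [-3.01, 3.01]. Speed limits (rad/s): [2.39, 2.39, 3.01, 3.01, 3.14, 3.14, 3.14].

## Interface

Orientations are given as a unit quaternion [w, x, y, z].
In Python, from rig import r gives the robot as it stands.
- The arm moves only by the tool carry_out, never from a script. Its argument "moves" is a list of rows, each a list of 7 numbers: the opening, from 0 (shut) to 1 (fully open), then the shift along the tool's x, y, z normalised to -1 to 1, where 1 is 20 cm, then the turn, a rotation vector about the tool's x, y, z normalised to -1 to 1, where 1 is 120 degrees. A call has 1 to 8 rows; each row is the pose to reach, as a shift and turn from the pose commanded when the call began, along the tool's axes at that moment; what a row does not reach only later rows make up. A row lasts 1/10 s, in which the tool goes at most 50 mm and 8.59 degrees, less where a joint would pass 70% of its speed; a pose out of reach is approached as far as the arm can. A call with a number of a shift or a turn outside -1 to 1 is refused whole. A call with a gripper value outside its range is refused whole. The fingers move at their own pace and stop on an object; "squeeze" is the grip in N (left out, the last holds). Time passes only in rows, so rows that repeat a pose let the fingers close. It gives the time, the measured TCP pose, the force, the opening and the grip force at its end, in the units of the state.
- r.sense(): the state, without advancing time (a new reading comes with each control period).
- r.snapshot(name): name is "side" or "top" or "wrist"; returns the picture (420x560x3 uint8, blue, green, red); there is no depth.
- r.camera_info(name): a dict with "intrinsics" (3x3 intrinsics, pixels), "dist_coeffs" ([k1, k2, p1, p2, k3] as OpenCV has them; the pictures are not rectified), "R" (3x3) and "t" (3): a world point X has camera coordinates R X + t. Camera axes: x right, y down, z forward; pixel columns grow to the right and rows downward; lengths in m; the calibration is good to about 2 mm. A picture is of the moment at which its call begins: read the wrist's pose just before it. camera_info takes no time and is no camera call; for the wrist camera it gives the pose at the moment of the call.
- r.sign_off(): hands the job in; it is judged then, once.
Trained networks look in the newest picture that a camera, given by its name, has taken for a name from the list of things; names that differ only in an ending like _2 or _b are one class to them, and where a whole thing is asked for, a point or a joint stands for the part that bears it (a point fixed in the world has none). Each returns a list of dicts, best first, with "p" (0 to 1); they miss things now and then, are a little off and sometimes report something else, mostly with a low value. They report only what shows in the picture. A call takes as long as a camera call. They do not tell look-alikes from the thing itself.
- r.find_in(target, camera): "box" ([left, top, width, height] in pixels, round what is visible of it).
- r.cut_out(target, camera): "pixels" (420x560 bool, what is visible of it) and "box" ([left, top, width, height] in pixels, round what is visible of it).
- r.place_of(target, camera): "location" ([column, row] in pixels: a listed point, or the origin of a listed thing).
The state is a dict: "time": time; "joints": joint angles; "joint_velocities": joint speeds; "tau": joint torques, N m; "tcp_pos": TCP position; "tool_rot": TCP orientation; "force": force on the tool from outside, world axes, zero at the start; "ft_torque": the same for the moment, N m; "opening": finger opening in m; "finger_force": force on a finger pad.
Only numpy, scipy, OpenCV 4.12 (cv2) and the standard library are available. Lean on these libraries where they do the work, as an engineer would, in place of code of your own. Each camera call takes 0.05 s, during which the arm holds its last target. There are 200 camera calls.

## Working session

There is one attempt and no reset: what is moved stays moved. The work goes in short steps, Python scripts to look and compute and a tool call to move; the robot and the scene stay as the last step left them, time stands still between calls to the robot, and variables do not carry over. Pictures are saved under pics/ and viewed, at most 11 in all, crops included, and the job is handed in when it is done.

Besides the shell and the picture viewer there is one more tool, called after "Call:" as name(argument=value, ...) on one line, values as JSON. carry_out: Moves the arm, as the interface text tells. Scaled input: -1 to 1 covers 20 cm each way for a shift and 120 degrees each way for a turn. Its arguments: {"type":"object","properties":{"moves":{"type":"array","items":{"type":"array","items":{"type":"number"}}},"squeeze":{"type":"number"}},"required":["moves"]}

```bash
ls; mkdir -p pics; python3 - <<'E'
from rig import r
import cv2,numpy as np
s=r.sense();print(s['time'],s['tcp_pos'],s['tool_rot'],s['opening'])
ims=[]
for c in("side","top"):
    im=r.snapshot(c);cv2.imwrite(f"pics/{c}0.png",im)
    i=r.camera_info(c);print(c,np.round(i['intrinsics'],1).tolist(),np.round(i['dist_coeffs'],3),np.round(-np.array(i['R']).T@i['t'],3))
    for t in("deck_handle","deck_under","stand","base","base_posts","base_plug"):
        print(t,[(np.round(d['location'],1).tolist(),round(d['p'],2)) for d in r.place_of(t,c)][:4])
E
```

```text
pics
0.0 [0.20575051 0.58963157 0.23025572] [-1.33335387e-04  1.67068739e-01  9.85944762e-01 -9.72339073e-04] 0.08544804890925282
side [[535.8, 0.0, 277.8], [0.0, 535.8, 216.9], [0.0, 0.0, 1.0]] [-0.056  0.     0.     0.     0.   ] [ 0.122 -1.037  1.071]
deck_handle [([269.1, 151.9], 0.76), ([397.2, 369.7], 0.7)]
deck_under [([279.5, 168.4], 0.8), ([280.7, 191.3], 0.44)]
stand [([278.5, 194.6], 0.85), ([191.1, 208.1], 0.73), ([262.6, 296.6], 0.61)]
base [([212.4, 370.3], 0.86)]
base_posts [([207.7, 358.7], 0.73)]
base_plug [([203.8, 354.8], 0.78), ([216.2, 163.0], 0.73), ([265.1, 247.3], 0.5)]
top [[399.3, 0.0, 276.1], [0.0, 399.3, 206.6], [0.0, 0.0, 1.0]] [-0.014  0.     0.     0.     0.   ] [0.332 0.008 1.137]
deck_handle [([184.6, 185.1], 0.78)]
deck_under [([188.1, 180.3], 0.77), ([274.7, 230.0], 0.25)]
stand [([326.1, 252.8], 0.87), ([190.3, 286.4], 0.69)]
base [([397.3, 320.1], 0.91)]
base_posts [([403.1, 321.9], 0.87)]
base_plug [([403.5, 319.7], 0.81)]
```

View pics/side0.png

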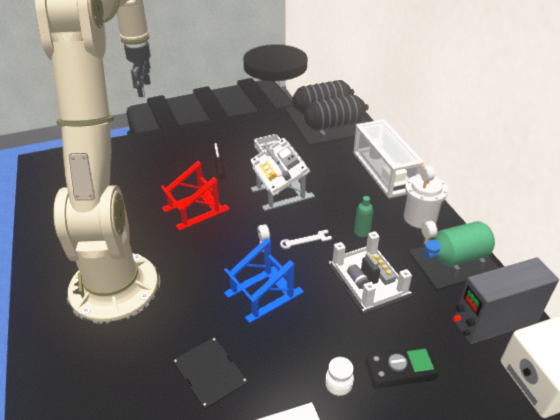

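View pics/top0.png

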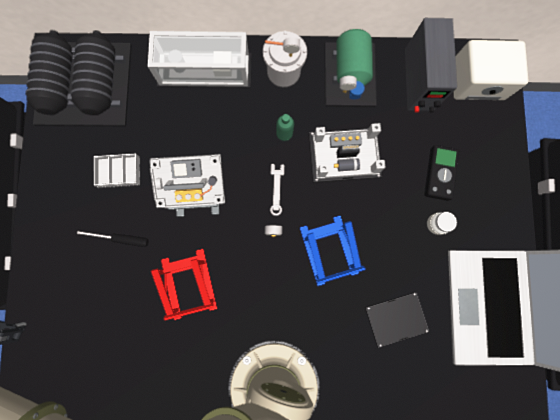

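Candidates: the tray is on the grey stand at top (188,182) and side (280,170). The blue stand at top (332,250) and red stand at top (185,285) are decoys. The partsbox at top (117,170) is not the tray. The module with four posts is at top (347,152) and side (372,272). The bare small black plate at top (397,320) is also a decoy. I'm choosing the grey-stand tray and the posted module, and checking both in a close crop.

```bash
cat > h.py <<'E'
import numpy as np,cv2
from rig import r
def ray(c,px,i=None):
    i=i or r.camera_info(c);R=np.array(i['R']);t=np.array(i['t']).ravel()
    u=cv2.undistortPoints(np.array([[px]],float),np.array(i['intrinsics']),np.array(i['dist_coeffs']))[0,0]
    d=R.T@np.array([u[0],u[1],1]);return -R.T@t,d/np.linalg.norm(d)
def tri(rays):
    A=np.zeros((3,3));b=np.zeros(3)
    for o,d in rays:
        P=np.eye(3)-np.outer(d,d);A+=P;b+=P@o
    X=np.linalg.solve(A,b);return X,[np.linalg.norm((np.eye(3)-np.outer(d,d))@(X-o)) for o,d in rays]
def atz(c,px,z,i=None):
    o,d=ray(c,px,i);return o+d*(z-o[2])/d[2]
def proj(c,X,i=None):
    i=i or r.camera_info(c)
    return cv2.projectPoints(np.array(X,float).reshape(-1,3),cv2.Rodrigues(np.array(i['R']))[0],np.array(i['t'],float),np.array(i['intrinsics']),np.array(i['dist_coeffs']))[0][:,0]
E
python3 - <<'E'
from h import *
s=cv2.imread('pics/side0.png');t=cv2.imread('pics/top0.png')
f=lambda im,x,y:cv2.resize(im[y:y+75,x:x+100],(400,300),interpolation=cv2.INTER_CUBIC)
cv2.imwrite('pics/crops.png',np.vstack([np.hstack([f(s,230,130),f(t,138,145)]),np.hstack([f(s,322,230),f(t,297,115)])]))
print('handle',tri([ray('side',(269.1,151.9)),ray('top',(184.6,185.1))]))
print('under',tri([ray('side',(279.5,168.4)),ray('top',(188.1,180.3))]))
print('module',atz('top',(347,152),.082),atz('side',(372,272),.05))
E
```

```text
handle (array([0.5194707 , 0.22716666, 0.16421596]), [np.float64(0.004432306490794209), np.float64(0.004432306490794379)])
under (array([0.55066531, 0.2344914 , 0.09013603]), [np.float64(0.0009560759416345495), np.float64(0.0009560759416346023)])
module [ 0.63687401 -0.1933254   0.082     ] [ 0.64726645 -0.21956508  0.05      ]
```

View pics/crops.png

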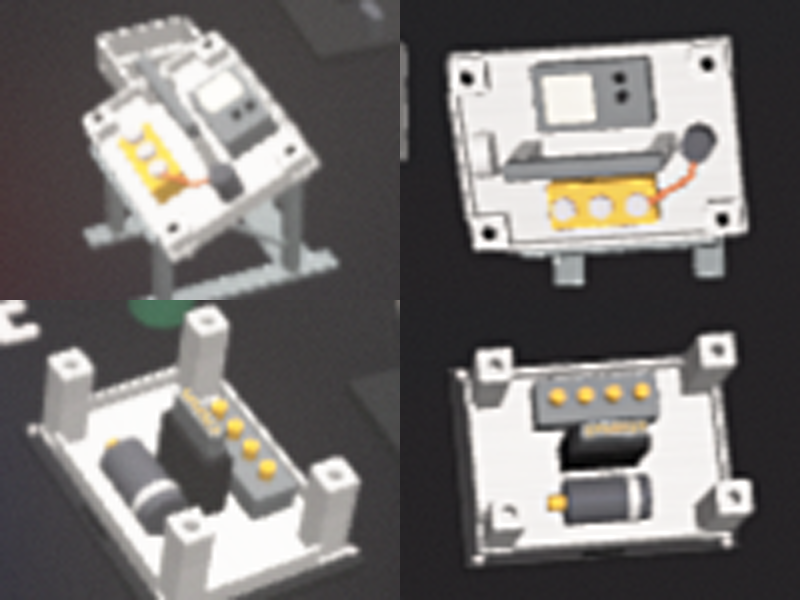

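The crops show the grey-stand tray has its handle bar at top (164–204, 187) and its low edge toward the robot. The module has its sockets at top (321,131), (376,127), (381,164) and (324,168). Both match the description.

```bash
python3 - <<'E'
from h import *
# order: (+x,+y),(+x,-y),(-x,-y),(-x,+y)
def rep(n,T,S):
    P=[]
    for a,b in zip(T,S):
        X,e=tri([ray('top',a),ray('side',b)]);P.append(X);print(n,X.round(4),round(e[0],4))
    P=np.array(P);c=P.mean(0);y=(P[0]+P[3]-P[1]-P[2]);y/=np.linalg.norm(y);x=P[0]+P[1]-P[2]-P[3];x/=np.linalg.norm(x)
    print('c',c.round(4),'x',x.round(3),'y',y.round(3),'z',np.cross(x,y).round(3),np.linalg.norm(P[0]-P[1]),np.linalg.norm(P[0]-P[3]))
rep('tray',[(155,164.25),(214.75,160.75),(218.5,199.5),(160.5,203.25)],[(282,141.25),(303,167.5),(273.5,187.25),(255,159.5)])
rep('mod',[(320.75,130.75),(376.25,127.5),(380.75,164),(324.25,168)],[(373.75,235.5),(406,274.25),(369.5,287),(339.5,246.75)])
i=r.camera_info('wrist');R=np.array(i['R']);s=r.sense()
print('cam',(-R.T@i['t']).round(3),'fwd',R[2].round(3),'right',R[0].round(3),s['tcp_pos'],np.round(i['intrinsics'],0).tolist())
from scipy.spatial.transform import Rotation as Ro
print(Ro.from_quat(np.roll(s['tool_rot'],-1)).as_matrix().round(3))
E
```

```text
tray [0.584  0.3114 0.1345] 0.0005
tray [0.5958 0.158  0.1347] 0.0014
tray [0.5016 0.1515 0.0899] 0.001
tray [0.4903 0.3044 0.0907] 0.0014
c [0.5429 0.2313 0.1124] x [0.903 0.065 0.426] y [-0.075  0.997  0.002] z [-0.424 -0.034  0.905] 0.1538885994998091 0.1036874789171875
mod [ 0.6972 -0.1225  0.0778] 0.0004
mod [ 0.7097 -0.2767  0.0776] 0.0005
mod [ 0.6049 -0.2856  0.0788] 0.0003
mod [ 0.5924 -0.1314  0.0772] 0.0001
c [ 0.6511 -0.204   0.0778] x [ 0.996  0.085 -0.003] y [-0.081  0.997 -0.004] z [0.003 0.005 1.   ] 0.1547894931161041 0.10518452444232011
cam [0.134 0.616 0.374] fwd [ 0.281 -0.098 -0.955] right [ 0.329  0.944 -0.   ] [0.20589956 0.59008243 0.23130079] [[344.0, 0.0, 283.0], [0.0, 344.0, 211.0], [0.0, 0.0, 1.0]]
[[-0.944  0.33  -0.   ]
 [ 0.33   0.944 -0.   ]
 [ 0.    -0.    -1.   ]]
```

```bash
cat >> h.py <<'E'
from scipy.spatial.transform import Rotation as Ro
def tool():
    s=r.sense();return s,np.array(s['tcp_pos']),Ro.from_quat(np.roll(s['tool_rot'],-1)).as_matrix()
def plan(p,R):
    s,p0,R0=tool();d=R0.T@(np.array(p)-p0)/.2
    q,_=np.linalg.qr(R);q*=np.sign(np.diag(q.T@R))
    v=Ro.from_matrix(R0.T@q).as_rotvec()/np.radians(120)
    print('t',s['time'],'shift',d.round(4),'turn',v.round(4))
def frame(z,ydir): # tray frame
    z=np.array(z,float);z/=np.linalg.norm(z);y=np.array(ydir,float);y-=z*(y@z);y/=np.linalg.norm(y)
    return np.c_[np.cross(y,z),y,z]
def toolR(F): return np.c_[F[:,1],F[:,0],-F[:,2]]
E
python3 - <<'E'
from h import *
F=frame((-.424,-.034,.905),(-.075,.997,0));H=np.array([.520,.2295,.161])
plan(H+F[:,2]*.13,toolR(F))
E
```

```text
t 0.7 shift [-1.8239 -1.2964 -0.2369] turn [-0.1862 -0.1207  0.5443]
```

Call:
carry_out(moves=[[1,-0.25,-0.18,-0.03,-0.03,-0.02,0.08],[1,-0.5,-0.35,-0.06,-0.06,-0.04,0.16],[1,-0.75,-0.5,-0.09,-0.09,-0.06,0.25],[1,-0.95,-0.65,-0.12,-0.1,-0.07,0.3],[1,-0.95,-0.65,-0.12,-0.1,-0.07,0.3]], squeeze=40)

```text
time: 1.2
tcp_pos: [0.3445, 0.4014, 0.256]
tool_rot: [0.089, 0.465, 0.876, 0.09]
force: [-0.5, -0.1, 0.1]
opening: 0.0855
finger_force: 0.0
```

```bash
python3 - <<'E'
from h import *
F=frame((-.424,-.034,.905),(-.075,.997,0));H=np.array([.520,.2295,.161])
plan(H+F[:,2]*.13,toolR(F));print(r.sense()['joints'])
E
```

```text
t 1.2 shift [-1.0729  0.0221 -0.0318] turn [-0.0828 -0.0492  0.2412]
[-1.21553944  0.00238593  0.17988745  1.79497829  0.18337977  1.15963725
 -0.4987607 ]
```

Call:
carry_out(moves=[[1,-0.25,0,0,-0.02,-0.01,0.06],[1,-0.5,0,-0.01,-0.04,-0.02,0.12],[1,-0.75,0.01,-0.02,-0.06,-0.035,0.18],[1,-1,0.02,-0.03,-0.083,-0.049,0.241],[1,-1,0.02,-0.03,-0.083,-0.049,0.241],[1,-1,0.02,-0.03,-0.083,-0.049,0.241]])

```text
time: 1.8
tcp_pos: [0.4562, 0.2405, 0.2769]
tool_rot: [0.146, 0.661, 0.718, 0.16]
force: [-0.1, 0.2, 0.3]
opening: 0.0851
finger_force: 0.0
```

```bash
python3 - <<'E'
from h import *
F=frame((-.424,-.034,.905),(-.075,.997,0));H=np.array([.520,.2295,.161])
plan(H+F[:,2]*.13,toolR(F));print(r.sense()['joints'].round(2))
i=r.camera_info('wrist');im=r.snapshot('wrist')
cv2.imwrite('pics/w1.png',im)
import pickle;pickle.dump(i,open('w1.pkl','wb'))
for t in('deck_handle','deck_under'):print(t,[(np.round(d['location'],1).tolist(),round(d['p'],2)) for d in r.place_of(t,'wrist')])
print(proj('wrist',[H,H+F[:,1]*.05,H-F[:,1]*.05],i))
E
```

```text
t 1.8 shift [-0.0804  0.0373  0.0076] turn [-0.0009 -0.0013  0.0033]
[-1.05 -0.18  0.28  1.96  0.37  1.04 -0.82]
deck_handle [([288.2, 215.0], 0.75)]
deck_under [([285.6, 197.0], 0.83), ([288.0, 214.4], 0.72)]
[[292.08822024 219.5188026 ]
 [293.07136608 160.24439125]
 [291.17840901 273.00078489]]
```

View pics/w1.png

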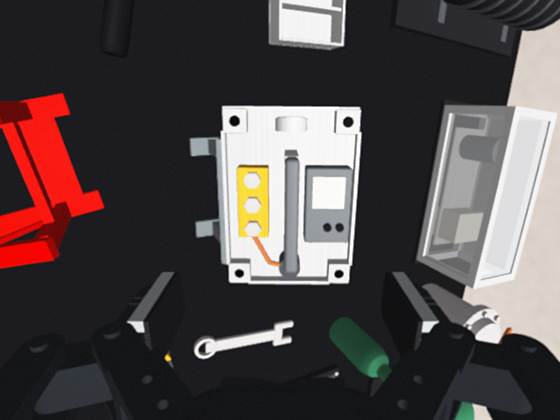

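The bar lies at (291,157)–(290,272), within about 2 px of the prediction, so I go in along the tray's normal.

Call:
carry_out(moves=[[1,-0.08,0.033,0.2,0,0,0.003],[1,-0.08,0.033,0.4,0,0,0.003],[1,-0.08,0.033,0.55,0,0,0.003],[1,-0.08,0.033,0.68,0,0,0.003],[1,-0.08,0.033,0.74,0,0,0.003],[1,-0.08,0.033,0.74,0,0,0.003]])

```text
time: 2.55
tcp_pos: [0.525, 0.2314, 0.1434]
tool_rot: [0.146, 0.662, 0.718, 0.159]
force: [0.1, 0.1, -0.4]
opening: 0.0855
finger_force: 0.0
```

```bash
python3 - <<'E'
from h import *
F=frame((-.424,-.034,.905),(-.075,.997,0));H=np.array([.520,.2295,.161])
plan(H-F[:,2]*.018,toolR(F));i=r.camera_info('wrist');im=r.snapshot('wrist');cv2.imwrite('pics/w2.png',im)
print(r.sense()['force'])
print(proj('wrist',[H,H+F[:,1]*.05,H-F[:,1]*.05],i))
E
```

```text
t 2.55 shift [-0.0074  0.0142 -0.0005] turn [-0.0022 -0.0002  0.0022]
[-1.19331161  0.01258488 -0.29902494]
[[289.97450727 301.14975147]
 [291.58622988 183.09525342]
 [288.62569545 394.85381055]]
```

View pics/w2.png

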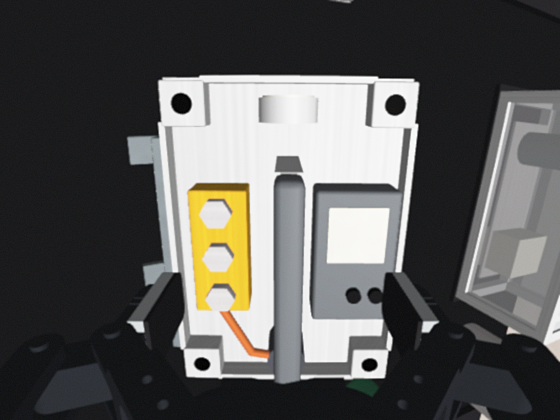

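```bash
python3 - <<'E'
from h import *
i=r.camera_info('wrist');K=np.array(i['intrinsics']);D=np.array(i['dist_coeffs']);R=np.array(i['R']);t=np.array(i['t']).ravel()
im=cv2.imread('pics/w2.png',0)
px=[]
for c in[(181,103),(396,104),(370,364),(203,364)]:
    x,y=c;w=im[y-14:y+15,x-14:x+15]<60
    n,l,st,ce=cv2.connectedComponentsWithStats(w.astype('uint8'));k=l[14,14];px.append(ce[k]+[x-14,y-14]);print(px[-1],st[k][4])
obj=np.array([[-52,77,0],[52,77,0],[52,-77,0],[-52,-77,0]],float)/1000
ok,rv,tv=cv2.solvePnP(obj,np.array(px),K,D);e=cv2.projectPoints(obj,rv,tv,K,D)[0][:,0]-px;print('res',e.round(1).tolist())
Rt=R.T@cv2.Rodrigues(rv)[0];c=R.T@(tv.ravel()-t);print('holes c',c.round(4),'F',Rt.round(3).tolist())
# bar ends (top surface): depth along tray z above the hole plane
F=Rt
from scipy.optimize import least_squares
b=np.array([(289,176),(287,383)],float)
f=lambda q:(proj('wrist',[c+F@[q[0],q[1]+.05,q[2]+.009],c+F@[q[0],q[1]-.05,q[2]+.009]],i)-b).ravel()
q=least_squares(f,[0,0,.05]).x;print('H in tray',q,f(q).round(1));H=c+F@q;print('H',H)
s,p,T=tool();print('tcp in tray rel H',F.T@(p-H))
plan(H-F[:,2]*.018,toolR(F))
E
```

```text
[181.00986842 103.09210526] 304
[394.99337748 104.49006623] 302
[369.04895105 364.48251748] 143
[201.83571429 363.52142857] 140
res [[0.0, 0.0], [0.0, 0.0], [0.1, -0.0], [-0.1, -0.0]]
holes c [0.54   0.233  0.1179] F [[0.903, -0.075, -0.423], [0.067, 0.997, -0.033], [0.425, 0.001, 0.905]]
H in tray [ 0.0001505  -0.00014107  0.03392142] [ 0.2  0.  -0.3 -0. ]
H [0.52575088 0.23171028 0.14870749]
tcp in tray rel H [-1.96831433e-03  6.29593525e-05 -3.27215478e-03]
t 2.6 shift [-0.0006  0.01    0.0736] turn [-0.0011 -0.0012  0.0023]
```

PnP on the four boss holes fits to 0.1 px and puts the handle 14 mm deeper, so I move down and grip.

Call:
carry_out(moves=[[1,0,0.01,0.04,0,0,0.002],[1,0,0.01,0.07,0,0,0.002],[1,0,0.01,0.07,0,0,0.002],[0,0,0.01,0.07,0,0,0.002],[0,0,0.01,0.07,0,0,0.002],[0,0,0.01,0.07,0,0,0.002],[0,0,0.01,0.07,0,0,0.002],[0,0,0.01,0.07,0,0,0.002]], squeeze=60)

```text
time: 3.4
tcp_pos: [0.5333, 0.2319, 0.1334]
tool_rot: [0.146, 0.664, 0.715, 0.161]
force: [-4.6, 0.9, -0.9]
opening: 0.0122
finger_force: 1.3
```

Call:
carry_out(moves=[[0,0,0,0,0,0,0],[0,0,0,0,0,0,0],[0,0,0,-0.05,0,0,0],[0,0,0,-0.12,0,0,0],[0,0,0,-0.22,0,0,0],[0,0,0,-0.35,0,0,0],[0,0,0,-0.45,0,0,0],[0,0,0,-0.45,0,0,0]], squeeze=80)

```text
time: 4.2
tcp_pos: [0.4954, 0.2293, 0.2173]
tool_rot: [0.146, 0.664, 0.715, 0.162]
force: [0.1, 0.6, -4.1]
opening: 0.0108
finger_force: 78.4
```

```bash
python3 - <<'E'
from h import *
s,p,T=tool();print(s['force'],s['ft_torque'],s['finger_force'],s['opening'])
i=r.camera_info('wrist');im=r.snapshot('wrist');cv2.imwrite('pics/w3.png',im)
E
```

```text
[ 0.05013652  0.58942234 -4.0989302 ] [-0.06798826  0.85162114  0.01076895] 78.43480467796326 0.010809916226750538
```

View pics/w3.png

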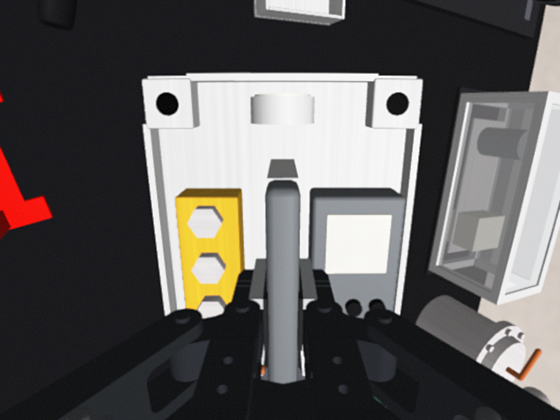

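The tray is held; the two far boss holes at (167,103) and (397,103) and the bar ends at (282,182) and (284,381) give its pose in the hand. Next I work out the module target.

```bash
cat >> h.py <<'E'
def trayfit(fn,i,p,T):
    im=cv2.imread(fn,0);px=[]
    for x,y in[(167,103),(397,103)]:
        w=im[y-16:y+17,x-16:x+17]<60
        n,l,st,ce=cv2.connectedComponentsWithStats(w.astype('uint8'));px.append(ce[l[16,16]]+[x-16,y-16])
    return px
E
python3 - <<'E'
from h import *
i=r.camera_info('wrist');s,p,T=tool();R=np.array(i['R']);t=np.array(i['t']).ravel()
px=trayfit('pics/w3.png',i,p,T);print(px)
from scipy.optimize import least_squares
obj=np.array([[-52,77,-34],[52,77,-34],[0,50,9],[0,-50,9]],float)/1000
b=np.array(px+[(282.5,182),(284.5,381)])
F0=np.c_[T[:,1],T[:,0],-T[:,2]];wt=np.array([3,3,1,.5])[:,None]
# unknown: H offset in tool-tray axes (3), rotation (3), weak prior on x-turn
def f(q):
    F=F0@Ro.from_rotvec(q[3:]).as_matrix();H=p+F0@q[:3]
    return np.r_[((proj('wrist',(F@obj.T).T+H,i)-b)*wt).ravel()]
q=least_squares(f,[0,0,.018,0,0,0],x_scale=.01).x
print('H off in (traylike) axes',q[:3].round(4),'rot deg',np.degrees(q[3:]).round(2),f(q).round(1))
np.save('grasp.npy',q)
E
```

```text
[array([166.87671233, 103.4109589 ]), array([397.11016949, 103.31638418])]
H off in (traylike) axes [-0.0003 -0.0014  0.0101] rot deg [3.24 0.31 0.08] [ 1.9 -1.3 -1.9 -1.6  0.3  4.8 -0.8  5.6]
```

```bash
python3 - <<'E'
from h import *
i=r.camera_info('wrist');s,p,T=tool();F0=np.c_[T[:,1],T[:,0],-T[:,2]]
obj=np.array([[-52,77,-34],[52,77,-34],[0,50,9],[0,-50,9]],float)/1000
for rx in(0,1,2,3):
  for z in(.012,.017):
    F=F0@Ro.from_rotvec([np.radians(rx),0,0]).as_matrix();print(rx,z,proj('wrist',(F@obj.T).T+p+F0@[-.0003,0,z],i).round(1).tolist())
print('want 167.9,103.4 397.1,103.3')
F=frame((0,0,1),(-.083,.9965,0)) # module yaw
print(np.degrees(np.arctan2(.083,.9965)))
# module sockets (top+side triangulation) z bias check: module z came out .0778 vs .082
for T_ in[(320.75,130.75),(376.25,127.5),(380.75,164),(324.25,168)]:print(atz('top',T_,.082).round(4))
for S_ in[(373.75,235.5),(406,274.25),(369.5,287),(339.5,246.75)]:print(atz('side',S_,.082).round(4))
E
```

```text
0 0.012 [[170.1, 103.7], [395.5, 103.9], [282.8, 180.8], [282.6, 397.4]]
0 0.017 [[166.6, 103.7], [399.0, 103.9], [282.8, 183.9], [282.6, 406.5]]
1 0.012 [[169.0, 102.4], [396.5, 102.6], [282.8, 181.8], [282.6, 396.1]]
1 0.017 [[165.5, 102.3], [400.1, 102.5], [282.8, 184.9], [282.6, 405.1]]
2 0.012 [[168.0, 101.1], [397.6, 101.3], [282.8, 182.8], [282.6, 394.8]]
2 0.017 [[164.4, 101.0], [401.2, 101.2], [282.8, 186.0], [282.6, 403.7]]
3 0.012 [[166.9, 99.8], [398.6, 100.0], [282.8, 183.9], [282.6, 393.5]]
3 0.017 [[163.2, 99.7], [402.3, 99.9], [282.8, 187.1], [282.6, 402.3]]
want 167.9,103.4 397.1,103.3
4.7612624954982
[ 0.6962 -0.122   0.082 ]
[ 0.7076 -0.2754  0.082 ]
[ 0.6044 -0.2848  0.082 ]
[ 0.5914 -0.1308  0.082 ]
[ 0.6943 -0.1264  0.082 ]
[ 0.7076 -0.2801  0.082 ]
[ 0.6031 -0.288   0.082 ]
[ 0.59   -0.1357  0.082 ]
```

```bash
cat >> h.py <<'E'
OFF=np.array([-.0005,0,.0145]) # handle rel. TCP in tray axes
def goto(H,yaw):
    F=frame((0,0,1),(-np.sin(yaw),np.cos(yaw),0));plan(np.array(H)-F@OFF,toolR(F))
E
python3 - <<'E'
from h import *
goto((.56,.08,.30),np.radians(4.75));goto((.649,-.2025,.26),np.radians(4.75))
E
```

```text
t 4.25 shift [-0.7646  0.3934 -0.2064] turn [ 0.2093 -0.0022 -0.004 ]
t 4.25 shift [-2.2079  0.6171  0.1094] turn [ 0.2093 -0.0022 -0.004 ]
```

Call:
carry_out(moves=[[0,-0.05,0.05,-0.1,0.02,0,0],[0,-0.15,0.12,-0.2,0.05,0,-0.001],[0,-0.3,0.18,-0.21,0.09,-0.001,-0.002],[0,-0.45,0.25,-0.21,0.13,-0.002,-0.003],[0,-0.62,0.33,-0.21,0.17,-0.002,-0.004],[0,-0.76,0.39,-0.21,0.209,-0.002,-0.004],[0,-0.76,0.39,-0.21,0.209,-0.002,-0.004]])

```text
time: 4.95
tcp_pos: [0.562, 0.0746, 0.2823]
tool_rot: [0.001, 0.68, 0.733, -0.005]
force: [1.2, -0.6, -5.9]
opening: 0.0109
finger_force: 78.9
```

```bash
python3 - <<'E'
from h import *
goto((.649,-.2025,.26),np.radians(4.75))
E
```

```text
t 4.95 shift [-1.412   0.3346  0.1941] turn [-0.0027  0.004  -0.0042]
```

Call:
carry_out(moves=[[0,-0.15,0.04,0,0,0,0],[0,-0.35,0.08,0,-0.001,0.002,-0.002],[0,-0.55,0.13,0,-0.002,0.004,-0.004],[0,-0.75,0.18,0,-0.003,0.004,-0.004],[0,-0.9,0.22,0,-0.003,0.004,-0.004],[0,-1,0.24,0,-0.003,0.004,-0.004],[0,-1,0.24,0,-0.003,0.004,-0.004]])

```text
time: 5.65
tcp_pos: [0.6234, -0.1194, 0.2834]
tool_rot: [-0.0, 0.677, 0.736, 0.003]
force: [-0.2, -0.6, -5.0]
opening: 0.0111
finger_force: 79.0
```

```bash
python3 - <<'E'
from h import *
goto((.649,-.2025,.21),np.radians(4.75))
E
```

```text
t 5.65 shift [-0.4266  0.0934  0.4379] turn [ 0.0016 -0.0019  0.0007]
```

Call:
carry_out(moves=[[0,-0.15,0.03,0.12,0,0,0],[0,-0.3,0.06,0.25,0.001,-0.001,0],[0,-0.427,0.093,0.35,0.002,-0.002,0.001],[0,-0.427,0.093,0.438,0.002,-0.002,0.001],[0,-0.427,0.093,0.438,0.002,-0.002,0.001],[0,-0.427,0.093,0.438,0.002,-0.002,0.001],[0,-0.427,0.093,0.438,0.002,-0.002,0.001]])

```text
time: 6.35
tcp_pos: [0.6515, -0.1961, 0.1985]
tool_rot: [0.0, 0.674, 0.738, 0.002]
force: [0.6, 0.9, -4.2]
opening: 0.0108
finger_force: 78.8
```

```bash
python3 - <<'E'
from h import *
goto((.649,-.2025,.21),np.radians(4.75))
s,p,T=tool();print(s['force'],s['ft_torque'])
F0=np.c_[T[:,1],T[:,0],-T[:,2]];H=p+F0@OFF;print('H',H)
for c in('side','top'):cv2.imwrite(f'pics/{c}1.png',r.snapshot(c))
h=np.array([[52,77,-34],[52,-77,-34],[-52,-77,-34],[-52,77,-34]])/1000
pins=h+[0,0,-.042]
for c in('side','top'):
    print(c,'bosses',proj(c,(F0@h.T).T+H).round(1).tolist(),'pins',proj(c,(F0@pins.T).T+H).round(1).tolist())
a=cv2.imread('pics/side1.png')[165:315,290:440];b=cv2.imread('pics/top1.png')[85:235,275:425]
g=lambda x:cv2.resize(x,(400,400),interpolation=cv2.INTER_CUBIC)
cv2.imwrite('pics/hov.png',np.hstack([g(a),g(b)]))
E
```

```text
t 6.35 shift [-0.0307 -0.0131  0.0148] turn [ 0.0017 -0.0014  0.0037]
[ 0.61972692  0.89456435 -4.17956092] [-0.00245527 -0.03707352  0.03507245]
H [ 0.65098904 -0.19621096  0.21297824]
side bosses [[376.5, 205.0], [410.5, 242.9], [373.2, 255.9], [341.1, 216.0]] pins [[374.7, 217.2], [407.9, 255.2], [371.3, 268.2], [340.0, 228.3]]
top bosses [[322.5, 118.0], [383.2, 113.6], [388.2, 153.6], [326.6, 158.2]] pins [[320.4, 123.8], [378.8, 119.5], [383.5, 158.0], [324.4, 162.5]]
```

View pics/hov.png

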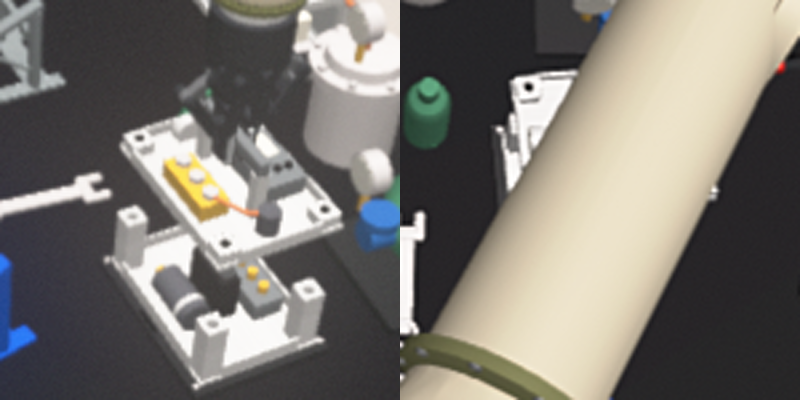

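In the hover view, three boss holes show in the side picture at (342,216), (412,243) and (374,256), and one in the top picture at (323,117). I use them to calibrate out the camera bias.

```bash
python3 - <<'E'
from h import *
from scipy.optimize import least_squares
def dark(fn,c,w=3):
    g=cv2.imread(fn,0).astype(float);x,y=[int(round(v)) for v in c]
    for _ in range(4):
        a=g[y-w:y+w+1,x-w:x+w+1];k=np.clip(np.percentile(a,60)-a,0,None)
        k[k<.35*k.max()]=0
        Y,X=np.mgrid[-w:w+1,-w:w+1];dx,dy=(k*X).sum()/k.sum(),(k*Y).sum()/k.sum()
        nx,ny=x+int(round(dx)),y+int(round(dy))
        if (nx,ny)==(x,y):break
        x,y=nx,ny
    return np.array([x+dx,y+dy])
s,p,T=tool();F0=np.c_[T[:,1],T[:,0],-T[:,2]];H=p+F0@OFF
h=np.array([[52,77,-34],[52,-77,-34],[-52,-77,-34],[-52,77,-34]])/1000
S={'side':[(373.75,235.5),(406,274.25),(369.5,287),(339.5,246.75)],'top':[(320.75,130.75),(376.25,127.5),(380.75,164),(324.25,168)]}
B={'side':{1:(411.6,243.4),2:(374.4,256.2),3:(342.2,215.7)},'top':{0:(323.1,117.3)}}
sock=np.array([[52,77],[52,-77],[-52,-77],[-52,77]])/1000
M={}
for c in S:
    pr=proj(c,(F0@h.T).T+H)
    d=[dark(f'pics/{c}1.png',v)-pr[k] for k,v in B[c].items()];print(c,'delta',np.round(d,2).tolist())
    d=np.mean(d,0);px=[dark(f'pics/{c}0.png',v) for v in S[c]];print(np.round(px,2).tolist())
    M[c]=np.array(px)-d
    W=np.array([atz(c,q,.082) for q in M[c]])
    f=lambda q:(W[:,:2]-(sock@np.array([[np.cos(q[2]),np.sin(q[2])],[-np.sin(q[2]),np.cos(q[2])]])+q[:2])).ravel()
    q=least_squares(f,[.65,-.2,.08]).x;print(c,q.round(4),np.degrees(q[2]),(f(q)*1000).round(1))
E
```

```text
side delta [[5.67, -4.77], [0.88, -0.02], [-0.55, -6.61]]
[[367.24, 240.95], [414.81, 277.26], [370.05, 293.69], [332.79, 251.85]]
side [ 0.6276 -0.2331  0.205 ] 11.743317265055355 [-5.7 -4.  18.2 -7.9 -7.2  2.2 -5.4  9.8]
top delta [[0.08, -0.89]]
[[319.99, 123.18], [376.45, 127.67], [381.1, 163.53], [324.08, 166.91]]
top [ 0.6538 -0.2028  0.0304] 1.7438358193239332 [11.9  4.4 -3.5  2.5 -0.9 -4.2 -7.5 -2.7]
```

```bash
cat > loc.py <<'E'
from h import *
from scipy.optimize import least_squares
def dark(fn,c,k=8):
    g=cv2.imread(fn,0);x,y=[int(round(v)) for v in c];w=5
    a=cv2.resize(g[y-w:y+w+1,x-w:x+w+1],None,fx=k,fy=k,interpolation=cv2.INTER_CUBIC).astype(float)
    u,v=[(q-o+w+.5)*k-.5 for q,o in zip(c,(x,y))]
    Y,X=np.mgrid[:a.shape[0],:a.shape[1]];near=np.hypot(X-u,Y-v)<1.3*k
    j=np.argmin(np.where(near,a,999));y0,x0=divmod(j,a.shape[1])
    m=np.hypot(X-x0,Y-y0)<2*k;th=(a[m].min()+np.percentile(a[m],85))/2
    n,l,st,ce=cv2.connectedComponentsWithStats(((a<th)&m).astype('uint8'),connectivity=4)
    return (ce[l[y0,x0]]+.5)/k-.5+[x-w,y-w]
sock=np.array([[52,77],[52,-77],[-52,-77],[-52,77]])/1000
S={'side':[(373.75,235.2),(405.7,274),(369.2,286.7),(339.2,246.4)],'top':[(320.5,130.5),(376,127.2),(380.5,163.7),(324,167.7)]}
B={'side':{1:(411.6,243.4),2:(374.4,256.2),3:(342.2,215.7)},'top':{0:(323.1,117.3)}}
h=np.array([[52,77,-34],[52,-77,-34],[-52,-77,-34],[-52,77,-34]])/1000
if __name__=='__main__':
  s,p,T=tool();F0=np.c_[T[:,1],T[:,0],-T[:,2]];H=p+F0@OFF
  for c in S:
    pr=proj(c,(F0@h.T).T+H)
    d=[dark(f'pics/{c}1.png',v)-pr[k] for k,v in B[c].items()];print(c,'delta',np.round(d,2).tolist())
    d=np.mean(d,0);px=[dark(f'pics/{c}0.png',v) for v in S[c]];print(np.round(px,2).tolist())
    W=np.array([atz(c,q,.082) for q in np.array(px)-d])
    f=lambda q:(W[:,:2]-(sock@np.array([[np.cos(q[2]),np.sin(q[2])],[-np.sin(q[2]),np.cos(q[2])]])+q[:2])).ravel()
    q=least_squares(f,[.65,-.2,.08]).x;print(c,q.round(4),np.degrees(q[2]),(f(q)*1000).round(1))
E
python3 loc.py
```

```text
side delta [[0.68, 0.06], [0.79, -0.1], [0.69, 0.22]]
[[373.46, 234.82], [405.32, 273.36], [369.37, 286.11], [339.28, 245.75]]
side [ 0.6477 -0.2037  0.0835] 4.785018800387062 [-0.  -0.3 -0.   0.   0.2  0.2 -0.1  0.1]
top delta [[0.06, -0.79]]
[[320.66, 130.44], [376.06, 127.01], [380.39, 163.59], [324.19, 166.99]]
top [ 0.6492 -0.2026  0.0789] 4.519890471304526 [-0.1  0.1 -0.4  0.6 -0.1 -0.2  0.7 -0.5]
```

```bash
python3 - <<'E'
from h import *
goto((.6483,-.2033,.168),np.radians(4.7))
E
```

```text
t 6.45 shift [-0.0325 -0.0171  0.2263] turn [ 0.0019 -0.0013  0.0039]
```

Call:
carry_out(moves=[[0,-0.032,-0.017,0.1,0.002,-0.001,0.004],[0,-0.032,-0.017,0.18,0.002,-0.001,0.004],[0,-0.032,-0.017,0.22,0.002,-0.001,0.004],[0,-0.032,-0.017,0.225,0.002,-0.001,0.004],[0,-0.032,-0.017,0.225,0.002,-0.001,0.004],[0,-0.032,-0.017,0.225,0.002,-0.001,0.004]])

```text
time: 7.05
tcp_pos: [0.6485, -0.2039, 0.1533]
tool_rot: [-0.001, 0.678, 0.735, -0.0]
force: [0.3, 0.1, -3.8]
opening: 0.0107
finger_force: 78.9
```

```bash
python3 - <<'E'
from h import *
goto((.6483,-.2033,.158),np.radians(4.7));s=r.sense();print(s['force'],s['ft_torque'])
E
```

```text
t 7.05 shift [0.0032 0.0017 0.0489] turn [-0.0005 -0.0002 -0.0006]
[ 0.31955457  0.08091256 -3.76966255] [-0.01517021  0.02051077  0.02639907]
```

Call:
carry_out(moves=[[0,0.003,0.001,0.02,0,0,0],[0,0.003,0.001,0.035,0,0,0],[0,0.003,0.001,0.04,0,0,0],[0,0.003,0.001,0.045,0,0,0],[0,0.003,0.001,0.05,0,0,0],[0,0.003,0.001,0.055,0,0,0],[0,0.003,0.001,0.06,0,0,0],[0,0.003,0.001,0.06,0,0,0]])

```text
time: 7.85
tcp_pos: [0.6481, -0.2032, 0.1402]
tool_rot: [-0.001, 0.678, 0.735, -0.001]
force: [-0.4, -0.1, -4.4]
opening: 0.0107
finger_force: 79.0
```

Call:
carry_out(moves=[[0,0,0,0.005,0,0,0],[0,0,0,0.01,0,0,0],[0,0,0,0.015,0,0,0],[0,0,0,0.02,0,0,0],[0,0,0,0.02,0,0,0]])

```text
time: 8.35
tcp_pos: [0.648, -0.2032, 0.1362]
tool_rot: [-0.001, 0.678, 0.735, -0.001]
force: [0.5, 0.6, -4.2]
opening: 0.0108
finger_force: 79.0
```

Call:
carry_out(moves=[[0,0,0,0.005,0,0,0],[0,0,0,0.01,0,0,0],[0,0,0,0.015,0,0,0],[0,0,0,0.02,0,0,0],[0,0,0,0.02,0,0,0]])

```text
time: 8.85
tcp_pos: [0.6481, -0.2034, 0.1326]
tool_rot: [-0.001, 0.678, 0.735, -0.0]
force: [-0.8, 0.1, -3.0]
opening: 0.0108
finger_force: 79.3
```

Call:
carry_out(moves=[[0,0,0,0.005,0,0,0],[0,0,0,0.01,0,0,0],[0,0,0,0.015,0,0,0],[0,0,0,0.02,0,0,0],[0,0,0,0.02,0,0,0]])

```text
time: 9.35
tcp_pos: [0.6483, -0.2026, 0.1278]
tool_rot: [-0.001, 0.678, 0.735, -0.0]
force: [1.0, 2.0, -5.2]
opening: 0.0108
finger_force: 79.1
```

Call:
carry_out(moves=[[0,0,0,0.005,0,0,0],[0,0,0,0.01,0,0,0],[0,0,0,0.01,0,0,0]])

```text
time: 9.65
tcp_pos: [0.6483, -0.2028, 0.1261]
tool_rot: [-0.001, 0.678, 0.735, -0.0]
force: [1.8, 2.8, -4.7]
opening: 0.0108
finger_force: 79.0
```

```bash
python3 - <<'E'
from h import *
s=r.sense();print(s['force'],s['ft_torque'],s['tcp_pos'])
cv2.imwrite('pics/side2.png',r.snapshot('side'));cv2.imwrite('pics/w4.png',r.snapshot('wrist'))
a=cv2.imread('pics/side2.png')[185:315,310:440]
cv2.imwrite('pics/in.png',np.hstack([cv2.resize(a,(400,400),interpolation=cv2.INTER_CUBIC),cv2.resize(cv2.imread('pics/w4.png')[:,70:490],(400,400))]))
E
```

```text
[ 1.75574335  2.80214452 -4.70370305] [ 0.61556643 -0.59288406  0.1195247 ] [ 0.64827963 -0.20284225  0.12607685]
```

View pics/in.png

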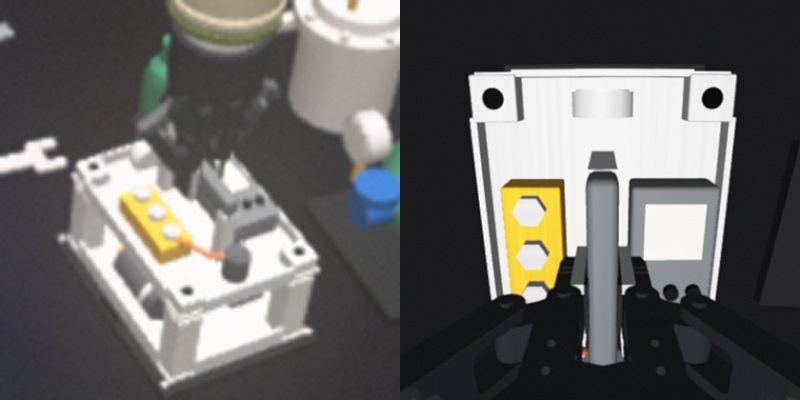

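The side view shows all pins in the posts with a small gap remaining. There is a slight side force (+x, +y), so I ease that way and go on down.

Call:
carry_out(moves=[[0,0.002,0.002,0,0,0,0],[0,0.002,0.002,0.005,0,0,0],[0,0.002,0.002,0.01,0,0,0],[0,0.002,0.002,0.015,0,0,0],[0,0.002,0.002,0.015,0,0,0]])

```text
time: 10.25
tcp_pos: [0.6487, -0.2029, 0.124]
tool_rot: [-0.001, 0.678, 0.735, -0.0]
force: [0.3, 3.2, 1.2]
opening: 0.0109
finger_force: 79.8
```

Call:
carry_out(moves=[[0,0.003,0,0.005,0,0,0],[0,0.003,0,0.01,0,0,0],[0,0.003,0,0.01,0,0,0],[0,0.003,0,0.01,0,0,0]])

```text
time: 10.65
tcp_pos: [0.6486, -0.2027, 0.1218]
tool_rot: [-0.001, 0.678, 0.735, -0.001]
force: [1.0, 1.0, 3.8]
opening: 0.0112
finger_force: 80.3
```

Call:
carry_out(moves=[[0,0.001,0.001,0.005,0,0,0],[0,0.001,0.001,0.01,0,0,0],[0,0.001,0.001,0.01,0,0,0],[0,0.001,0.001,0.01,0,0,0]])

```text
time: 11.05
tcp_pos: [0.6486, -0.2025, 0.1192]
tool_rot: [-0.001, 0.678, 0.735, -0.001]
force: [1.6, -2.4, 3.2]
opening: 0.0113
finger_force: 80.1
```

Call:
carry_out(moves=[[0,-0.001,0.001,0.005,0,0,0],[0,-0.001,0.001,0.01,0,0,0],[0,-0.001,0.001,0.01,0,0,0],[0,-0.001,0.001,0.01,0,0,0]])

```text
time: 11.45
tcp_pos: [0.6486, -0.2028, 0.1186]
tool_rot: [-0.001, 0.678, 0.735, -0.0]
force: [-3.4, -0.6, 10.4]
opening: 0.0108
finger_force: 81.3
```

Call:
carry_out(moves=[[0,0,-0.001,0.005,0,0,0],[0,0,-0.001,0.01,0,0,0],[0,0,-0.001,0.01,0,0,0]])

```text
time: 11.75
tcp_pos: [0.6486, -0.2028, 0.1185]
tool_rot: [-0.0, 0.678, 0.735, 0.0]
force: [-9.6, 3.5, 23.0]
opening: 0.0112
finger_force: 83.1
```

```bash
python3 - <<'E'
from loc import *
s,p,T=tool();print(s['force'],s['ft_torque'],p)
F0=np.c_[T[:,1],T[:,0],-T[:,2]];print('tilt',F0[:,2])
cv2.imwrite('pics/side3.png',r.snapshot('side'))
a=cv2.imread('pics/side3.png')[200:300,325:425]
cv2.imwrite('pics/in2.png',cv2.resize(a,(600,600),interpolation=cv2.INTER_CUBIC))
M=np.array([.6483,-.2031,.144]);F=frame((0,0,1),(-np.sin(.082),np.cos(.082),0))
pr=proj('side',(F@h.T).T+M)
print([(dark('pics/side3.png',pr[k]+[.7,.1])-pr[k]).round(2) for k in(1,2,3)],'home expects ~(.72,.06)')
E
```

```text
[-9.64223256  3.46559301 23.00897896] [0.6813061  1.71462906 0.14255451] [ 0.64862218 -0.20281515  0.11848321]
tilt [ 5.26145029e-04 -8.38619464e-04  9.99999510e-01]
[array([ 0.53, -0.31]), array([ 1.1 , -0.21]), array([-0.01, -1.65])] home expects ~(.72,.06)
```

View pics/in2.png

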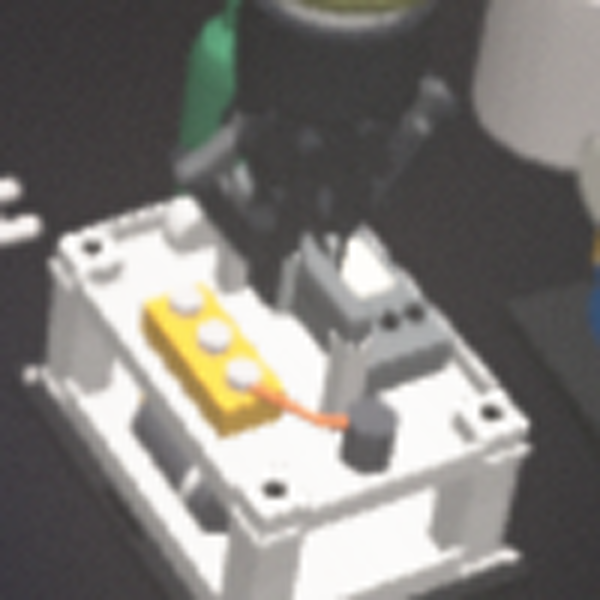

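The tray lies flat on the posts: a hard stop at 23 N after 5.5 mm of connector travel. I relieve the load, open, and withdraw straight up.

Call:
carry_out(moves=[[0,0,0.001,-0.004,0,0,0],[0,0,0.001,-0.007,0,0,0],[0,0,0.001,-0.007,0,0,0],[0,0,0.001,-0.007,0,0,0]])

```text
time: 12.2
tcp_pos: [0.6486, -0.2028, 0.1185]
tool_rot: [-0.001, 0.678, 0.735, -0.0]
force: [-5.9, 0.3, 14.2]
opening: 0.0106
finger_force: 81.9
```

Call:
carry_out(moves=[[0,0,0.002,-0.005,0,0,0],[0,0,0.002,-0.008,0,0,0],[0,0,0.002,-0.008,0,0,0],[0.3,0,0.002,-0.008,0,0,0],[0.7,0,0.002,-0.008,0,0,0],[0.7,0,0.002,-0.008,0,0,0],[0.7,0,0.002,-0.008,0,0,0],[0.7,0,0.002,-0.008,0,0,0]])

```text
time: 13.0
tcp_pos: [0.6491, -0.202, 0.1181]
tool_rot: [-0.001, 0.678, 0.735, -0.001]
force: [-0.5, 0.9, 0.1]
opening: 0.0596
finger_force: 0.0
```

Call:
carry_out(moves=[[0.7,0,0,-0.05,0,0,0],[0.7,0,0,-0.15,0,0,0],[0.7,0,0,-0.3,0,0,0],[0.7,0,0,-0.5,0,0,0],[0.7,0,0,-0.7,0,0,0],[0.7,0,0,-0.7,0,0,0],[0.7,0,0,-0.7,0,0,0]])

```text
time: 13.7
tcp_pos: [0.65, -0.2028, 0.2603]
tool_rot: [0.0, 0.678, 0.735, 0.0]
force: [0.1, -0.1, -0.7]
opening: 0.0597
finger_force: 0.0
```

```bash
python3 - <<'E'
from h import *
s,p,T=tool();print(s['time'],s['force'],p);R=np.array((i:=r.camera_info('wrist'))['R']);t=np.array(i['t']).ravel()
cv2.imwrite('pics/w5.png',r.snapshot('wrist'));print(proj('wrist',[[.6483,-.2031,.144]],i))
a=cv2.imread('pics/w5.png');cv2.imwrite('pics/side4.png',r.snapshot('side'))
b=cv2.resize(cv2.imread('pics/side4.png')[185:315,310:440],(380,420),interpolation=cv2.INTER_CUBIC)
cv2.imwrite('pics/fin.png',np.hstack([a[:,70:490],b]))
E
```

```text
13.7 [ 0.14443407 -0.13602885 -0.7431476 ] [ 0.64996409 -0.202791    0.26034386]
[[280.75578311 206.04172367]]
```

View pics/fin.png

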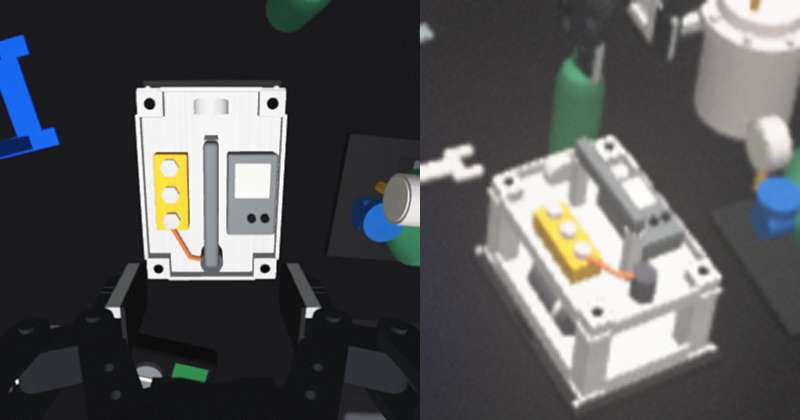

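The tray sits level on the four posts, with boss holes at wrist (219,103), (342,103), (335,268) and (227,268), and the fingers are clear. One PnP check for level and height, then hand in.

```bash
python3 - <<'E'
from h import *
i=r.camera_info('wrist');K=np.array(i['intrinsics']);D=np.array(i['dist_coeffs']);R=np.array(i['R']);t=np.array(i['t']).ravel()
im=cv2.imread('pics/w5.png',0);px=[]
for x,y in[(219,103),(342,103),(335,268),(227,268)]:
    w=im[y-8:y+9,x-8:x+9]<70
    n,l,st,ce=cv2.connectedComponentsWithStats(w.astype('uint8'));px.append(ce[l[8,8]]+[x-8,y-8])
obj=np.array([[-52,77,0],[52,77,0],[52,-77,0],[-52,-77,0]],float)/1000
ok,rv,tv=cv2.solvePnP(obj,np.array(px),K,D);F=R.T@cv2.Rodrigues(rv)[0];c=R.T@(tv.ravel()-t)
z=(c+F[:,2]*.034);tilt=np.arccos(F[2,2]);print('H',z,'tilt',tilt,F[:,2])
if tilt<.03 and abs(z[2]-.144)<.004: print(r.sign_off())
E
```

```text
H [ 0.64703948 -0.20159549  0.13148634] tilt 0.005286300636882614 [ 0.00473958 -0.00234118  0.99998603]
```

```bash
python3 - <<'E'
from h import *
i=r.camera_info('wrist');c=np.array([.64704,-.20160,.13149-.034]);F=frame((0,0,1),(-np.sin(.082),np.cos(.082),0))
for d in(.034,.0465):print(d,c[2]+d,proj('wrist',[c+F@[x,y,d+.009] for x,y in((-.006,.05),(.006,.05),(-.006,-.05),(.006,-.05))],i).round(1).tolist())
im=cv2.imread('pics/w5.png');cv2.imwrite('pics/bar.png',cv2.resize(im[120:290,230:330],(353,600),interpolation=cv2.INTER_CUBIC))
E
```

```text
0.034 0.13149 [[272.6, 140.7], [288.7, 140.7], [273.8, 262.9], [288.2, 262.9]]
0.0465 0.14399 [[272.1, 142.5], [289.0, 142.5], [273.3, 269.8], [288.4, 269.8]]
```

View pics/bar.png

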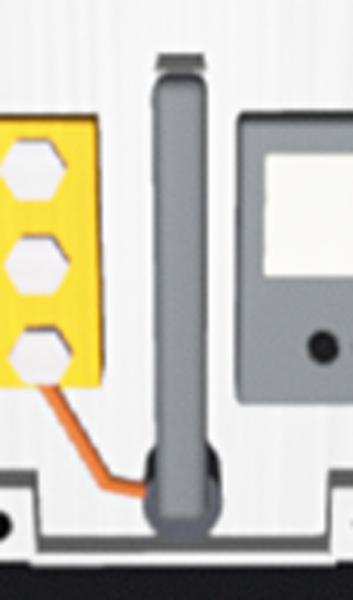

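The bar's lower end at row ~268 fits a handle height of about 0.144 m. My earlier 34 mm offset came from the gripper hiding that end of the bar. Together with the hard stop and the 5.5 mm of connector travel, this confirms the tray is home, so I hand in.

```bash
python3 -c "
from rig import r
print(r.sign_off())"
```

```text
the job is handed in; nothing more can be done
None
```

I stacked the instrument tray on the module, let go of it and handed the job in at about 14 s of the 72 s allowed. All pins are in their sockets, the tray is level, and it came to a hard stop after 5.5 mm of connector travel; sign-off gave no verdict, and I did not measure the loose things again.

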